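# Tension the belt of the counter conveyor

### The job

The belt of the small checkout conveyor on the counter is slack. Wind its red tension wheel clockwise until it goes firm and its black pointer stands in the green arc of the dial, without overwinding it as far as the red arc, and let go. Leave the blue guide wheel as it is set and do not disturb the glue stick standing nearby.

Things in the scene. Friction and masses are not known exactly. Their poses are not given: they have to be found in the camera images.
- tension_wheel (a joint): red wheel's angle, rad; grows clockwise from above; one grasp is enough. Starts slack at 0 to 0.3. Resistance: friction 0.2 N m plus a belt pull of 0.14 N m per rad, so it grows steadily, from 0.2 N m slack to a firm 0.38 N m at 1.3. Green arc 1.1 to 1.5 (aim at 1.3), red arc from 1.62, hard stop 1.9. Let go, it stays put up to 1.4; from beyond it may slip back to 1.4
- tension_grip (a point): on the red wheel's axis at grip height, 104 mm above the counter. Red disc, 60 mm across, on a white dial of 89 mm; on it stands a grip bar 14 mm thick, 54 long, 30 high, centred on the axis: its top is 13 mm above this point, the disc's face 16 mm below. Turns with the wheel: z up, y along the bar (black pointer at its -y end, reaching out over the dial), x across the bar (squeeze along x)
- conveyor: fixed; grey drive cabinet 94 x 260 mm, 70 mm high, carries both wheels, 66 mm either side of its middle along its y (they may swap places); black belt deck, 63 mm high at most, on its -x side, to 129 mm from the middle. Origin: under the cabinet's middle, on the counter; y along it
- guide_bar_end (a point): pointer end of the grip bar of the blue guide wheel, 27 mm from that wheel's axis. The wheel is like the red one but blue, its dial has only a grey arc, and its axis is 132 mm from the red one's. Turning it moves this point: leave it
- glue_stick: glue stick with a green cap, 26 mm thick, 91 mm tall, standing loose on the counter past the conveyor's left (+y) end; origin at the centre of its underside, z up along it. Leave it standing where it is
Not all that is in view belongs to the job. There is more than one size of the glue_stick; the one meant has the size given above.

How it is judged (in metres and radians):
At the end, for the whole second after the job is handed in: The red tension wheel has been wound into the green arc (1.1 to 1.5 rad), stays there at rest and is released; the blue guide wheel's bar end is within 8 mm and the standing glue stick within 20 mm of where they were at the start (value of joint tension_wheel between 1.1 and 1.5 rad and velocity of joint tension_wheel between -0.1 and 0.1 rad/s and distance of guide_bar_end from where it was at the start of the episode below 0.008 m and distance of glue_stick from where it was at the start of the episode below 0.02 m and angle between glue_stick's own z axis and vertical below 0.2 rad); the robot touches nothing.
It fails at once if the belt is overwound: the red wheel is turned as far as the red arc (past 1.62 rad) (value of joint tension_wheel above 1.62 rad).
It fails at once if the blue guide wheel is turned (bar end moved 8 mm or more) (distance of guide_bar_end from where it was at the start of the episode above 0.008 m).
It fails at once if the glue stick is knocked over or shifted 20 mm or more (distance of glue_stick from where it was at the start of the episode above 0.02 m or angle between glue_stick's own z axis and vertical above 0.2 rad).
It also fails if it takes over 32 s, if anything falls off the work surface, if the arm or the gripper's body presses on something with over 40 N, if the wrist force passes 120 N, or if a joint passes its speed limit or range.

### The arm

A 7-joint arm with a two-finger parallel gripper is mounted at the origin on a cart in front of the work surface, level with it; the furniture and walls round the work are solid. World frame = base frame: x ahead of the robot, y to its left, z up, the work surface at z = 0. Lengths are in m, angles in degrees, forces in N, time in s.
With the tool pointing down it reaches from about 0.425 to 0.825 m from the base axis. Payload 3.6 kg.
Tool frame: the origin (TCP) lies on the mounting face of the last link; the fingertips stand 173 mm ahead of it and the grasp point (between the pads) lies 155 mm ahead of it; z points along the fingers, y is the line along which they close (so a half turn about z gives the same grasp; the last joint's range is limited). The gripper opens to 85 mm and grips with 20 to 120 N. Pads are 22 mm wide; open, the fingers measure 114 mm over their backs; the gripper's body (76 mm by 85 mm) begins 54 mm behind the grasp point. The pads swing forward as they close: fully open they stand 13 mm farther back than shut.
Start: joints at [-68.211, 35.231, -0.722, 81.555, 0.464, 63.22, -2.315], TCP at [0.257, 0.597, 0.405] pointing down, gripper open.
Joint ranges: [-178.69, 178.69], [-17.37, 117.87], [-77.05, 75.6], [15.02, 138.74], [-78.02, 258.01], [0.78, 113.62], [-162.83, 162.83]. Speed limits (degrees/s): [159.86, 159.86, 180, 180, 180, 180, 180].

### API

Orientations are given as [roll, pitch, yaw] about the fixed x, y, z axes, in that order (R = Rz(yaw) Ry(pitch) Rx(roll)).
In Python, from plant import telemetry, optics, r gives the robot as it stands.
- The arm moves only by the tool servo_tool, never from a script. Its argument "targets" is a list of rows, each a list of 3 entries, a list of its own where there are three numbers: the opening, from 0 (shut) to 1 (fully open), then the shift along the world's x, y, z in mm, then the turn about the world's z in rad. In form: [[jaw, [dx, dy, dz], yaw], ...]. A call has 1 to 12 rows; each row shifts and turns the commanded pose from where the row before left it; what a row does not reach is not made up. A row lasts 1/8 s, in which the tool goes at most 62.5 mm and 10.7 degrees, less where a joint would pass 70% of its speed; a pose out of reach is approached as far as the arm can. A call with a gripper value outside its range is refused whole. The fingers move at their own pace and stop on an object; the grip force is fixed at half the most. Time passes only in rows, so rows that do not move let the fingers close. It gives the time, the measured TCP pose, the force, the opening and the grip force at its end, in the units of the state.
- telemetry.state(): the state, without advancing time (a new reading comes with each control period).
- optics.capture(name): name is "scene" or "top"; returns (picture, depth): 384x512x3 uint8, red, green, blue; 384x512 float32, m along the optical axis (not along the pixel's ray), 0 where there is no reading.
- optics.camera_info(name): a dict with "fx", "fy", "cx", "cy" (pixels), "world_to_cam" (4x4, takes a point from world to camera coordinates). Camera axes: x right, y up, looking along -z (the intrinsics and any distortion apply to the point x, -y, -z); pixel columns grow to the right and rows downward; lengths in m; the calibration is good to about 2 mm. A picture is of the moment at which its call begins. camera_info takes no time and is no camera call.
- r.sign_off(): hands the job in; it is judged then, once.
The state is a dict: "clock": time; "joint_positions": joint angles; "dq": joint speeds; "tau": joint torques, N m; "eef_pos": TCP position; "tcp_rot": TCP orientation; "wrist_force": force on the tool from outside, world axes, zero at the start; "moment": the same for the moment, N m; "gripper_width": opening from 0.0 (shut) to 1.0 (fully open); "grip_force": force on a finger pad.
Only numpy, scipy, OpenCV 4.12 (cv2) and the standard library are available. Lean on these libraries where they do the work, as an engineer would, in place of code of your own. Each camera call takes 0.05 s, during which the arm holds its last target. There are 200 camera calls.

## Working session

There is one attempt and no reset: what is moved stays moved. The work goes in short steps, Python scripts to look and compute and a tool call to move; the robot and the scene stay as the last step left them, time stands still between calls to the robot, and variables do not carry over. Pictures are saved under pics/ and viewed, at most 10 in all, crops included, and the job is handed in when it is done.

Besides the shell and the picture viewer there is one more tool, called by a JSON object that holds its "op" and its "data", one argument or row to a line. servo_tool: Moves the arm, as the interface text tells. Its arguments: {"type":"object","properties":{"targets":{"type":"array","items":{"type":"array"}}},"required":["targets"]}

```bash
mkdir -p pics
cat > h.py <<'E'
import numpy as np, cv2
from plant import telemetry, optics, r
def cap(n):
    im,d=optics.capture(n); return im,d,optics.camera_info(n)
def ray(ci,u,v,z):
    T=np.linalg.inv(np.array(ci["world_to_cam"])); 
    d=T[:3,:3]@np.array([(u-ci["cx"])/ci["fx"],-(v-ci["cy"])/ci["fy"],-1.]); o=T[:3,3]
    return o+d*(z-o[2])/d[2]
def cloud(ci,dep):
    T=np.linalg.inv(np.array(ci["world_to_cam"])); v,u=np.mgrid[:384,:512]
    P=np.stack([(u-ci["cx"])/ci["fx"]*dep,-(v-ci["cy"])/ci["fy"]*dep,-dep],-1)
    return P@T[:3,:3].T+T[:3,3]
def save(n,im): cv2.imwrite("pics/"+n,im[...,::-1])
E
python3 - <<'E'
from h import *
a,d,c=cap("scene"); b,e,f=cap("top")
np.savez("f.npz",a=a,d=d,b=b,e=e)
save("both.png",cv2.resize(np.vstack([a,b]),(800,1200))[:600]); save("top.png",cv2.resize(b,(800,600)))
for ci in(c,f): print({k:v for k,v in ci.items() if k!="world_to_cam"}, np.linalg.inv(np.array(ci["world_to_cam"])).round(3).tolist())
print(telemetry.state())
E
```

```text
{'fx': 423.54540886963196, 'fy': 423.54540886963196, 'cx': 251.12744941936114, 'cy': 201.69212282148442} [[0.803, 0.316, -0.505, 0.023], [-0.595, 0.43, -0.679, -0.875], [0.003, 0.846, 0.534, 0.563], [0.0, 0.0, 0.0, 1.0]]
{'fx': 351.3508394052616, 'fy': 351.3508394052616, 'cx': 253.82210054891496, 'cy': 188.5866427816786} [[0.01, 0.991, -0.133, 0.376], [-1.0, 0.008, -0.015, -0.252], [-0.014, 0.133, 0.991, 0.934], [0.0, 0.0, 0.0, 1.0]]
{'clock': 0.1, 'joint_positions': array([-68.20974125,  35.28358376,  -0.72334906,  81.63185126,
         0.46218252,  63.22026063,  -2.31449388]), 'dq': array([-0.02213284, -0.07352969,  0.13666329, -0.26199449,  0.01102823,
       -0.03674761, -0.05752723]), 'tau': array([ 1.54087757e-03, -4.70382714e+01,  2.60546403e-01, -1.71570736e+01,
        1.01567616e-02,  5.85277172e-03, -3.06038309e-06]), 'eef_pos': array([0.2570581 , 0.59669729, 0.40365658]), 'tcp_rot': array([-1.79867109e+02, -3.23124060e-04,  1.56694937e+02]), 'wrist_force': array([ 0.23003482,  0.61588296, -0.35817154]), 'moment': array([ 0.01752442,  0.00258751, -0.02192096]), 'grip_force': 0.0, 'gripper_width': 1.0024590298844092}
```

View pics/top.png

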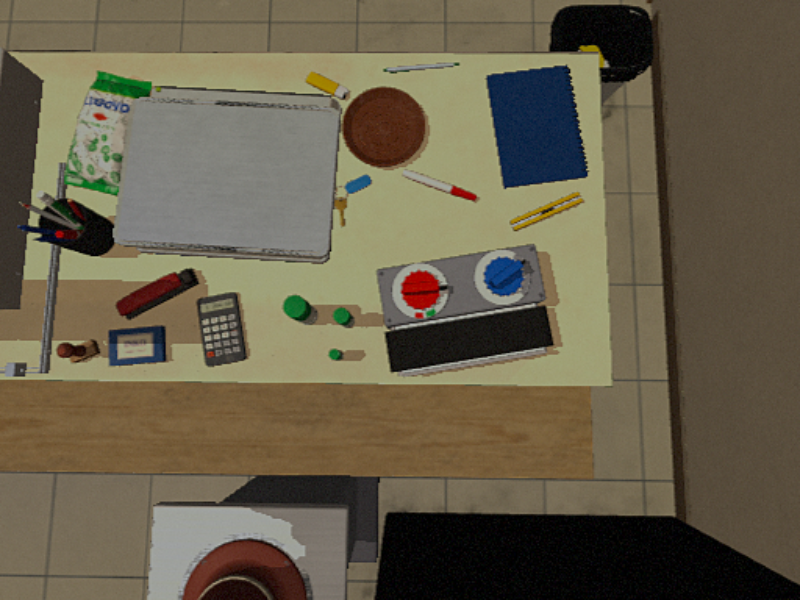

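View pics/both.png

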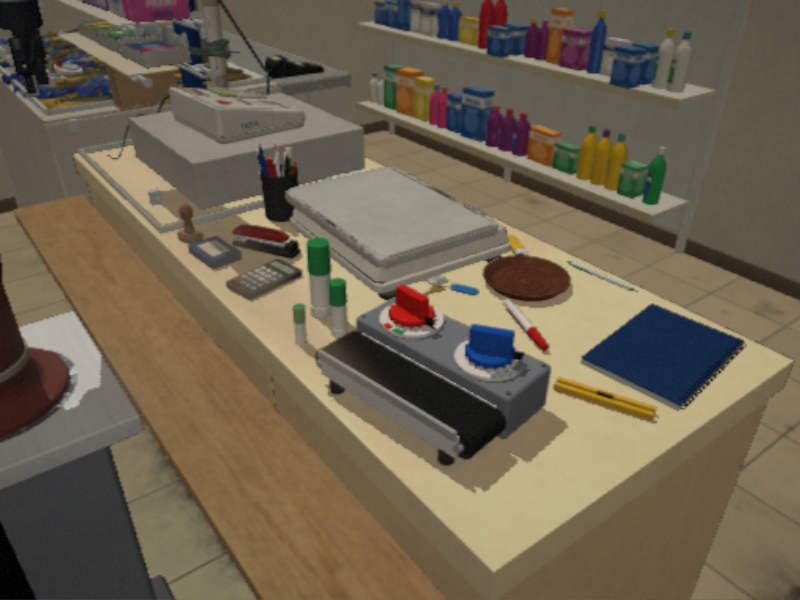

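The top view shows the red wheel at (420,289), the blue wheel at (503,275), and three green-capped sticks at (297,307), (342,316) and (335,354). All positions are in the 800x600 frame. I'll measure these next.

Run:
```python
from h import *
f=np.load("f.npz")
for n,im,d in(("top",f["b"],f["e"]),("scene",f["a"],f["d"])):
    ci=optics.camera_info(n); P=cloud(ci,d); h=cv2.cvtColor(im,cv2.COLOR_RGB2HSV)
    H,S,V=h[...,0],h[...,1],h[...,2]
    box=(P[...,0]>.3)&(P[...,0]<.75)&(abs(P[...,1]+.35)<.3)&(d>0)
    for nm,m in(("red",((H<8)|(H>172))&(S>150)),("blue",(abs(H.astype(int)-110)<12)&(S>140))):
        for lo,hi in((.08,.097),(.109,.125)):
            mm=m&box&(P[...,2]>lo)&(P[...,2]<hi)
            Q=P[mm]; 
            if len(Q)<10: print(n,nm,lo,len(Q));continue
            (cx,cy),(w,hh),an=cv2.minAreaRect(Q[:,:2].astype(np.float32)*1000)
            c=Q.mean(0); u,s,vt=np.linalg.svd(Q[:,:2]-c[:2],full_matrices=False)
            print(n,nm,lo,len(Q),c.round(4),"rect",round(cx,1),round(cy,1),round(w,1),round(hh,1),round(an,1),"axis",np.degrees(np.arctan2(vt[0,1],vt[0,0])).round(1))
    m=((abs(H.astype(int)-65)<20)&(S>100)&box&(P[...,2]>.03)).astype(np.uint8)
    k,l,st,ce=cv2.connectedComponentsWithStats(m)
    for i in range(1,k):
        if st[i,4]>15:
            Q=P[l==i]; print(n,"green",ce[i].round(),st[i,4],Q.mean(0).round(3),"ztop",np.percentile(Q[:,2],95).round(3))
    # cabinet top
    mm=box&(S<60)&(abs(P[...,2]-.07)<.004)&(V>50)
    print("cab",cv2.minAreaRect(P[mm][:,:2].astype(np.float32)*1000))
b=f["b"]; save("crop.png",cv2.resize(b[150:240,170:360],None,fx=4,fy=4,interpolation=cv2.INTER_CUBIC))
```

```text
top red 0.08 310 [ 0.4961 -0.2749  0.0882] rect 498.4 -274.6 59.2 58.4 37.9 axis -175.9
top red 0.109 138 [ 0.4981 -0.2743  0.1167] rect 498.7 -274.8 14.2 52.4 4.8 axis 96.1
top blue 0.08 319 [ 0.5194 -0.4039  0.0883] rect 520.6 -404.7 58.3 57.4 88.3 axis -147.1
top blue 0.109 132 [ 0.5206 -0.4035  0.1168] rect 521.4 -404.1 14.0 53.3 36.2 axis 125.6
top green [190. 197.] 216 [ 0.465 -0.09   0.12 ] ztop 0.128
top green [218. 202.] 97 [ 0.456 -0.154  0.087] ztop 0.094
top green [275. 200.] 18 [ 0.463 -0.292  0.077] ztop 0.078
top green [214. 226.] 43 [ 0.398 -0.14   0.062] ztop 0.066
cab ((524.100341796875, -258.836181640625), (426.8992004394531, 280.0793151855469), 61.354923248291016)
scene red 0.08 289 [ 0.4885 -0.2844  0.0891] rect 493.4 -282.4 43.9 60.4 46.4 axis -62.5
scene red 0.109 140 [ 0.4972 -0.2799  0.1158] rect 497.9 -277.7 14.6 53.2 5.7 axis -83.3
scene blue 0.08 354 [ 0.5108 -0.4153  0.0891] rect 510.8 -414.8 32.9 59.4 40.2 axis -53.0
scene blue 0.109 175 [ 0.5189 -0.4081  0.1155] rect 520.1 -407.8 11.7 51.2 33.9 axis -53.3
scene green [203. 164.] 301 [ 0.461 -0.097  0.108] ztop 0.128
scene green [216. 187.] 164 [ 0.453 -0.16   0.079] ztop 0.092
cab ((521.84228515625, -254.77487182617188), (418.209228515625, 286.639892578125), 61.5247802734375)
```

View pics/crop.png

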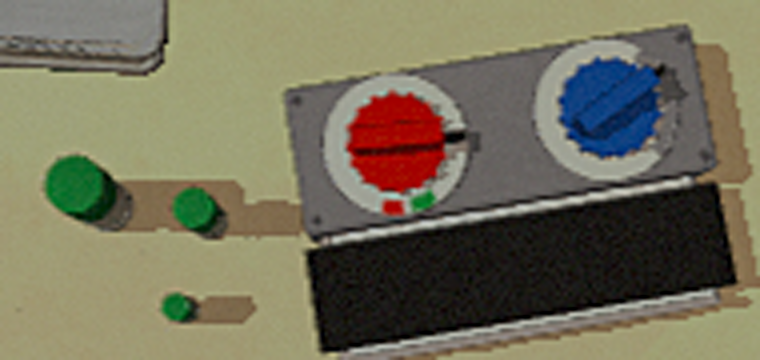

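Run:
```python
from h import *
f=np.load("f.npz")
for n,d in(("top",f["e"]),("scene",f["d"])):
    P=cloud(optics.camera_info(n),d)[d>0]
    for y in np.arange(-.4,.8,.1):
        m=(abs(P[:,1]-y)<.05)&(P[:,0]>.15)&(P[:,0]<.65)
        if m.sum(): 
            q=P[m]; i=q[:,2].argmax(); print(n,y.round(1),q[i].round(3))
```

```text
top -0.4 [ 0.509 -0.394  0.12 ]
top -0.3 [ 0.501 -0.261  0.12 ]
top -0.2 [ 0.496 -0.249  0.12 ]
top -0.1 [ 0.46  -0.081  0.129]
top -0.0 [0.56  0.009 0.094]
top 0.1 [0.564 0.145 0.094]
top 0.2 [0.614 0.179 0.093]
top 0.3 [0.581 0.322 0.149]
top 0.4 [0.362 0.357 0.094]
top 0.5 [ 0.218  0.459 -0.103]
scene -0.4 [ 0.525 -0.409  0.12 ]
scene -0.3 [ 0.501 -0.258  0.12 ]
scene -0.2 [ 0.498 -0.249  0.117]
scene -0.1 [ 0.456 -0.088  0.129]
scene -0.0 [ 0.556 -0.025  0.093]
scene 0.1 [0.563 0.054 0.094]
scene 0.2 [0.6   0.248 0.14 ]
scene 0.3 [0.493 0.349 0.392]
scene 0.4 [0.414 0.42  0.41 ]
scene 0.5 [0.413 0.454 0.407]
scene 0.6 [0.243 0.563 0.408]
scene 0.7 [0.414 0.656 0.387]
scene 0.8 [0.413 0.75  0.378]
```

Run:
```python
from h import *
f=np.load("f.npz")
P=cloud(optics.camera_info("scene"),f["d"])
for u,v in((20,40),(150,80),(200,100),(90,100),(130,80),(135,25),(140,10),(230,95),(155,65),(130,105),(60,40)): print((u,v),P[int(v),int(u)].round(3))
m=(f["d"]>0)&(P[...,2]>.16)&(P[...,0]>.15)&(P[...,0]<.75)&(P[...,1]<.9)
Q=P[m]
for x in np.arange(.15,.75,.1):
  print(round(x,2),[ (round(y,1),round(float(Q[k][:,2].max()),2)) for y in np.arange(.2,.9,.1) for k in [(abs(Q[:,0]-x-.05)<.05)&(abs(Q[:,1]-y-.05)<.05)] if k.any()])
```

```text
(20, 40) [0.251 0.551 0.304]
(150, 80) [0.598 0.472 0.148]
(200, 100) [0.747 0.404 0.067]
(90, 100) [0.473 0.778 0.019]
(130, 80) [0.555 0.542 0.138]
(135, 25) [0.777 0.976 0.234]
(140, 10) [0.804 0.967 0.292]
(230, 95) [0.877 0.407 0.059]
(155, 65) [0.654 0.542 0.174]
(130, 105) [0.494 0.412 0.099]
(60, 40) [0.609 1.606 0.09 ]
0.15 [(np.float64(0.5), 0.41)]
0.25 [(np.float64(0.5), 0.41), (np.float64(0.6), 0.35)]
0.35 [(np.float64(0.3), 0.38), (np.float64(0.4), 0.41), (np.float64(0.5), 0.4), (np.float64(0.6), 0.39), (np.float64(0.7), 0.38), (np.float64(0.8), 0.38)]
0.45 [(np.float64(0.3), 0.39), (np.float64(0.4), 0.41), (np.float64(0.5), 0.35), (np.float64(0.6), 0.34), (np.float64(0.7), 0.33), (np.float64(0.8), 0.32)]
0.55 [(np.float64(0.4), 0.19), (np.float64(0.5), 0.19), (np.float64(0.6), 0.19), (np.float64(0.7), 0.19)]
0.65 [(np.float64(0.4), 0.17), (np.float64(0.5), 0.18), (np.float64(0.6), 0.18), (np.float64(0.7), 0.17)]
```

Run:
```python
from h import *
f=np.load("f.npz"); a=f["a"]; P=cloud(optics.camera_info("scene"),f["d"])
m=(f["d"]>0)&(P[...,2]>.2)&(P[...,0]>.33)&(P[...,0]<.55)&(P[...,1]<.95)&(P[...,1]>.25)
v,u=np.nonzero(m); print(len(u),u.min(),u.max(),v.min(),v.max())
for i in np.linspace(0,len(u)-1,14).astype(int): print(u[i],v[i],P[v[i],u[i]].round(3))
b=a.copy(); b[m]=[255,0,255]
save("c2.png",cv2.resize(np.hstack([a[:180,:190],b[:180,:190]]),None,fx=2.1,fy=2.1))
T=cloud(optics.camera_info("top"),f["e"]);
for q in((30,170),(34,130),(38,105),(28,230)):print(q,T[q[1],q[0]].round(3))
```

```text
3277 37 139 0 55
39 0 [0.382 0.806 0.375]
59 3 [0.414 0.687 0.376]
99 6 [0.451 0.416 0.393]
76 10 [0.414 0.516 0.374]
123 13 [0.521 0.427 0.368]
79 17 [0.4   0.451 0.365]
60 21 [0.428 0.78  0.308]
70 24 [0.426 0.657 0.316]
95 27 [0.478 0.572 0.313]
65 31 [0.413 0.684 0.292]
120 34 [0.511 0.449 0.307]
78 39 [0.408 0.532 0.292]
122 43 [0.51  0.442 0.283]
96 55 [0.397 0.349 0.28 ]
(30, 170) [0.547 0.372 0.002]
(34, 130) [0.624 0.295 0.117]
(38, 105) [0.727 0.36  0.013]
(28, 230) [0.384 0.354 0.013]
```

View pics/c2.png

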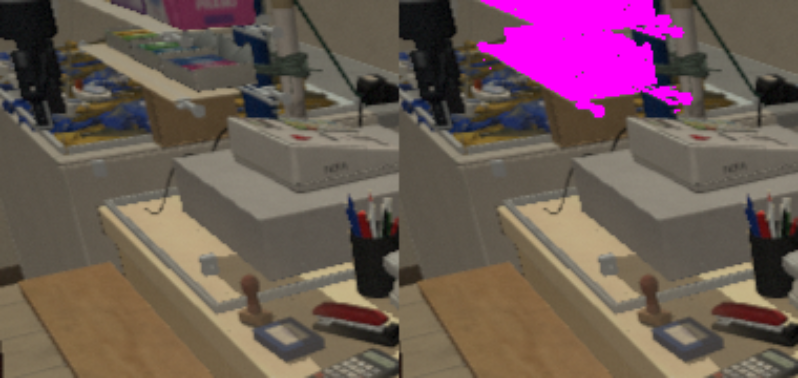

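A shelf unit stands at roughly x 0.37–0.55, y 0.33–0.9, z above 0.28. That puts it beside the start pose, so I'll measure its near corner before swinging the arm past it.

Run:
```python
from h import *
f=np.load("f.npz"); P=cloud(optics.camera_info("scene"),f["d"])
m=(f["d"]>0)&(P[...,2]>.2)&(P[...,0]>.3)&(P[...,0]<.7)&(P[...,1]<1.)&(P[...,1]>.15)
Q=P[m]; r_=np.hypot(Q[:,0],Q[:,1])
for i in np.argsort(r_)[[0,5,20,50,100,200,400,800]]: print(r_[i].round(3),Q[i].round(3))
print("x pct",np.percentile(Q[:,0],[0,1,5,20]).round(3),"y pct",np.percentile(Q[:,1],[0,1,5,20]).round(3))
for lo in np.arange(.26,.42,.02):
  k=(Q[:,2]>=lo)&(Q[:,2]<lo+.02)
  if k.any(): print(lo.round(2),k.sum(),"xmin",Q[k][:,0].min().round(3),"ymin",Q[k][:,1].min().round(3),"rmin",r_[k].min().round(3))
```

```text
0.519 [0.387 0.346 0.29 ]
0.522 [0.387 0.351 0.376]
0.526 [0.39  0.353 0.375]
0.53 [0.4   0.348 0.368]
0.56 [0.393 0.398 0.291]
0.59 [0.391 0.443 0.291]
0.605 [0.386 0.465 0.291]
0.626 [0.435 0.45  0.296]
x pct [0.364 0.382 0.388 0.411] y pct [0.345 0.348 0.354 0.418]
0.26 10 xmin 0.365 ymin 0.35 rmin 0.531
0.28 910 xmin 0.364 ymin 0.346 rmin 0.519
0.3 930 xmin 0.422 ymin 0.443 rmin 0.618
0.32 241 xmin 0.425 ymin 0.444 rmin 0.626
0.34 22 xmin 0.508 ymin 0.45 rmin 0.683
0.36 547 xmin 0.38 ymin 0.345 rmin 0.521
0.38 467 xmin 0.412 ymin 0.347 rmin 0.585
0.4 150 xmin 0.412 ymin 0.412 rmin 0.586
```

{"op": "servo_tool", "data": {
  "targets": [
    [0,[0,0,0],0],
    [0,[0,-40,0],-0.04],
    [0,[0,-50,0],-0.05],
    [0,[0,-50,0],-0.05],
    [0,[0,-50,0],-0.05],
    [0,[0,-50,0],-0.05],
    [0,[0,0,0],0]
  ]
}}

```text
clock: 0.98
eef_pos: [0.2574, 0.3532, 0.4047]
tcp_rot: [-179.8, 0.1, 142.7]
wrist_force: [-1.1, 0.6, 0.0]
gripper_width: -0.001
grip_force: 0.0
```

{"op": "servo_tool", "data": {
  "targets": [
    [0,[30,-38,0],-0.1],
    [0,[33,-38,0],-0.1],
    [0,[35,-48,0],-0.1],
    [0,[30,-50,0],-0.1],
    [0,[30,-55,0],-0.1],
    [0,[25,-55,0],-0.1],
    [0,[20,-60,0],-0.1],
    [0,[15,-60,0],-0.1],
    [0.6,[10,-60,0],-0.02],
    [0.6,[10,-60,0],0],
    [0.6,[3,-60,0],0],
    [0.6,[0,-46,0],0]
  ]
}}

```text
clock: 2.48
eef_pos: [0.4987, -0.2746, 0.4046]
tcp_rot: [180.0, 0.1, 96.0]
wrist_force: [0.6, -0.0, -0.6]
gripper_width: 0.601
grip_force: 0.0
```

{"op": "servo_tool", "data": {
  "targets": [
    [0.6,[0,-1,-40],0],
    [0.6,[0,0,-40],0],
    [0.6,[0,0,-20],0],
    [0.6,[0,0,0],0]
  ]
}}

```text
clock: 2.98
eef_pos: [0.4984, -0.2725, 0.3029]
tcp_rot: [-179.8, -0.1, 96.0]
wrist_force: [-0.4, -0.4, 0.5]
gripper_width: 0.6
grip_force: 0.0
```

Run:
```python
from h import *
a,d,c=cap("scene"); b,e,g=cap("top")
save("l1.png",np.hstack([cv2.resize(a[90:290,180:380],(400,400)),cv2.resize(b[140:240,210:310],(400,400))]))
print(telemetry.state()["eef_pos"])
```

```text
[ 0.4987722  -0.27324892  0.30521565]
```

View pics/l1.png

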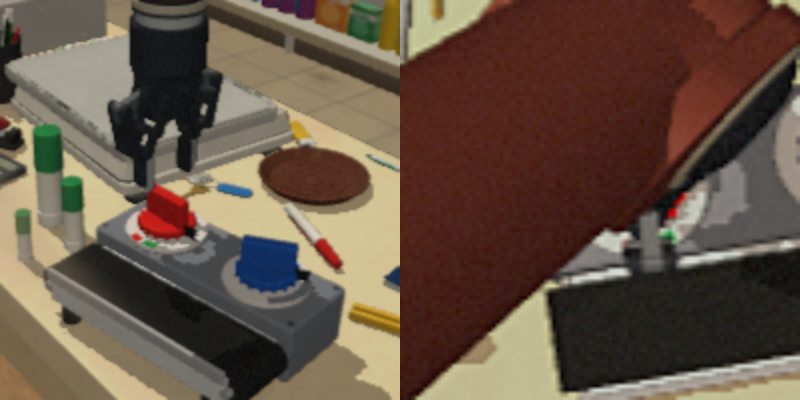

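The left half (scene view) shows the gripper above the red bar at (168,205), with the fingers straddling it. The blue wheel at (268,260) and the sticks are clear. In the right half (top view) the arm covers the wheel. I'll descend and grip.

{"op": "servo_tool", "data": {
  "targets": [
    [0.6,[0,-2,-20],0],
    [0.6,[0,0,-19],0],
    [0.6,[0,0,0],0],
    [0,[0,0,0],0],
    [0,[0,0,0],0],
    [0,[0,0,0],0],
    [0,[0,0,0],0]
  ]
}}

```text
clock: 3.95
eef_pos: [0.4985, -0.2754, 0.2671]
tcp_rot: [179.8, 0.1, 95.9]
wrist_force: [0.2, 0.1, 5.7]
gripper_width: 0.152
grip_force: 61.1
```

{"op": "servo_tool", "data": {
  "targets": [
    [0,[0,0,0],-0.1],
    [0,[0,0,0],-0.1],
    [0,[0,0,0],-0.1],
    [0,[0,0,0],-0.1],
    [0,[0,0,0],-0.1],
    [0,[0,0,0],-0.1],
    [0,[0,0,0],-0.1],
    [0,[0,0,0],-0.1],
    [0,[0,0,0],-0.1],
    [0,[0,0,0],-0.1],
    [0,[0,0,0],0],
    [0,[0,0,0],0]
  ]
}}

```text
clock: 5.45
eef_pos: [0.4984, -0.2755, 0.2671]
tcp_rot: [179.9, -0.1, 38.7]
wrist_force: [-0.1, 1.2, 5.9]
gripper_width: 0.15
grip_force: 61.4
```

Run:
```python
from h import *
a,d,c=cap("scene")
save("l2.png",cv2.resize(a[150:250,210:350],(784,560),interpolation=cv2.INTER_CUBIC))
s=telemetry.state();print(s["eef_pos"],s["tcp_rot"],s["wrist_force"],s["moment"])
```

```text
[ 0.49841887 -0.27544814  0.26711304] [ 1.79878484e+02 -9.03823935e-02  3.86935637e+01] [-0.54937642  0.28800885  6.89405865] [ 0.19611117  0.05340091 -0.02024315]
```

View pics/l2.png

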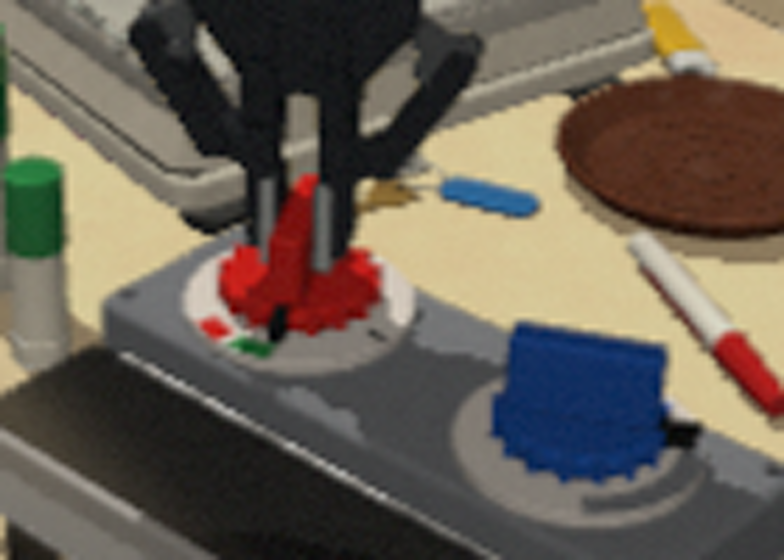

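The pointer at (277,322) now stands just before the green patch at (252,346), as expected at about 1.05 rad. I'll turn the last 0.22.

{"op": "servo_tool", "data": {
  "targets": [
    [0,[0,0,0],-0.08],
    [0,[0,0,0],-0.08],
    [0,[0,0,0],-0.06],
    [0,[0,0,0],0],
    [0,[0,0,0],0]
  ]
}}

```text
clock: 6.12
eef_pos: [0.4984, -0.2754, 0.2671]
tcp_rot: [179.9, -0.1, 26.2]
wrist_force: [-0.5, 0.5, 6.7]
gripper_width: 0.151
grip_force: 61.4
```

Run:
```python
from h import *
a,d,c=cap("scene")
save("l3.png",cv2.resize(a[180:225,235:295],(800,600),interpolation=cv2.INTER_CUBIC))
P=cloud(c,d); h=cv2.cvtColor(a,cv2.COLOR_RGB2HSV); C=np.array([.4985,-.2755])
H,S,V=[h[...,i].astype(int) for i in range(3)]
v,u=np.mgrid[:384,:512]; X=ray
for nm,m,z in(("green",(abs(H-65)<20)&(S>90),.073),("black",(V<45),.09)):
    m=m&(u>235)&(u<295)&(v>195)&(v<220)&(abs(P[...,2]-.08)<.03)&(np.hypot(P[...,0]-C[0],P[...,1]-C[1])<.046)
    Q=P[m]
    if len(Q): q=Q.mean(0); print(nm,len(Q),q.round(4),np.degrees(np.arctan2(*(q[:2]-C)[::-1])).round(1))
print(telemetry.state()["tcp_rot"])
```

```text
green 15 [ 0.4646 -0.2925  0.0783] -153.3
black 18 [ 0.471  -0.2927  0.0901] -148.0
[ 1.79900489e+02 -1.04070372e-01  2.61522439e+01]
```

View pics/l3.png

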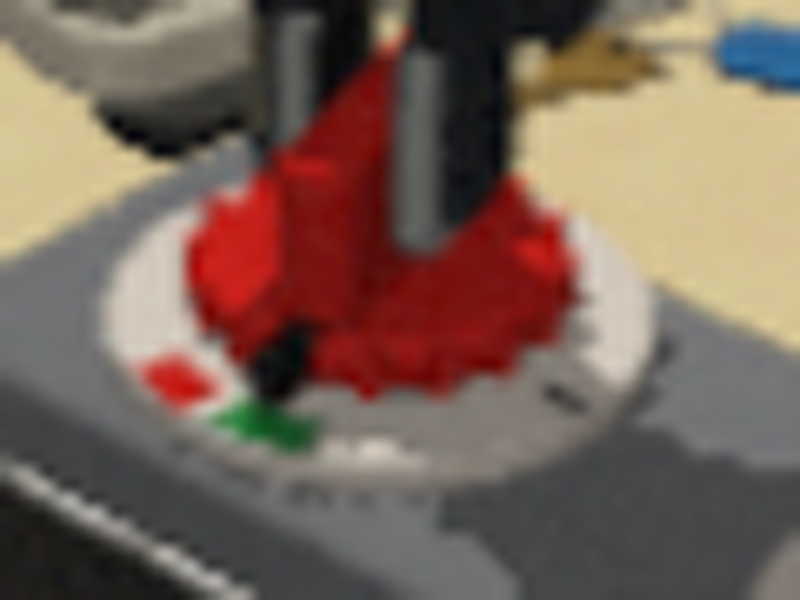

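The black pointer at (283,362) stands over the green patch at (265,425) and is clear of the red patch at (178,380). I'll release and lift straight up.

{"op": "servo_tool", "data": {
  "targets": [
    [0.4,[0,0,0],0],
    [0.4,[0,0,0],0],
    [0.4,[0,0,0],0],
    [0.4,[0,0,20],0],
    [0.4,[0,0,50],0],
    [0.4,[0,0,50],0],
    [0.4,[0,0,30],0],
    [0.4,[0,0,0],0],
    [0.4,[0,0,0],0]
  ]
}}

```text
clock: 7.3
eef_pos: [0.4976, -0.2747, 0.4146]
tcp_rot: [-179.9, 0.0, 26.1]
wrist_force: [0.1, -0.1, -0.2]
gripper_width: 0.4
grip_force: 0.0
```

Run:
```python
from h import *
a,d,c=cap("scene")
save("l4.png",cv2.resize(a[150:270,190:350],(800,600),interpolation=cv2.INTER_CUBIC))
P=cloud(c,d); h=cv2.cvtColor(a,cv2.COLOR_RGB2HSV); H,S=h[...,0],h[...,1]
m=((H<8)|(H>172))&(S>150)&(abs(P[...,2]-.117)<.008)&(np.hypot(P[...,0]-.4985,P[...,1]+.2755)<.04)
print(m.sum(),cv2.minAreaRect(P[m][:,:2].astype(np.float32)*1000))
print(telemetry.state()["wrist_force"])
```

```text
133 ((498.7630615234375, -277.3685302734375), (52.35386276245117, 14.979107856750488), 25.081035614013672)
[0.51992704 0.52471158 0.07995945]
```

View pics/l4.png

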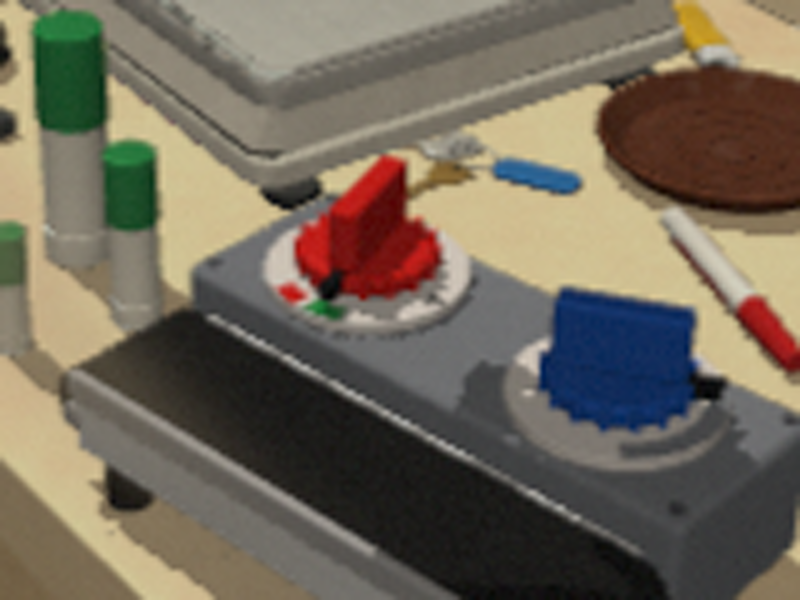

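The wheel is released with its pointer at (330,287), in the green arc at (325,308). Its bar sits at 25° and holds. The blue wheel at (625,370) and the glue sticks look unmoved.

```bash
python3 -c "
from plant import r
print(r.sign_off())"
```

```text
the job is handed in; nothing more can be done
None
```

I wound the red tension wheel to about 1.27 rad, in the green arc, released it and handed the job in; in the last picture the blue guide wheel and the glue stick looked unmoved, but the hand-in returned no verdict.

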